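# Put the polished brass knobs in their nests

### The job

Set each of the four brass cabinet knobs in the green-floored nest that matches its shape and size (round or square, large or small), standing upright on the nest's floor inside the rim. Keep the knobs upright all the way, and leave the two steel knobs standing where they are.

Things in the scene. Friction and masses are not known exactly. Their poses are not given: they have to be found in the camera images.
- brass_round_large_center (a point): large round cabinet knob of yellow polished brass, loose, standing upright on its foot, 60 mm tall, about 0.28 to 0.50 kg: a cylindrical head 54 mm in diameter, with vertical sides and flat top (a thin copper inlay on it), from 20 mm above its underside to the top; below it a narrower neck and a foot 44 mm in diameter. This point: on its axis, half-way up (30 mm above its underside); z up
- brass_round_small_center (a point): small round cabinet knob of yellow polished brass, loose, standing upright on its foot, 54 mm tall, about 0.12 to 0.21 kg: a cylindrical head 32 mm in diameter, with vertical sides and flat top (a thin copper inlay on it), from 20 mm above its underside to the top; below it a narrower neck and a foot 24 mm in diameter. This point: on its axis, half-way up (27 mm above its underside); z up
- brass_square_large_center (a point): large square cabinet knob of yellow polished brass, loose, standing upright on its foot, 60 mm tall, about 0.28 to 0.50 kg: a square head 48 x 48 mm, sides along its x and y axes, with vertical sides and flat top (a thin copper inlay on it), from 20 mm above its underside to the top; below it a narrower neck and a foot 40 x 40 mm. This point: on its axis, half-way up (30 mm above its underside); z up
- brass_square_small_center (a point): small square cabinet knob of yellow polished brass, loose, standing upright on its foot, 54 mm tall, about 0.12 to 0.21 kg: a square head 30 x 30 mm, sides along its x and y axes, with vertical sides and flat top (a thin copper inlay on it), from 20 mm above its underside to the top; below it a narrower neck and a foot 22 x 22 mm. This point: on its axis, half-way up (27 mm above its underside); z up
- steel_round_large_center (a point): large round cabinet knob of grey steel, loose, standing upright on its foot, 60 mm tall, about 0.38 kg: a cylindrical head 54 mm in diameter, with vertical sides and flat top (a thin dark inlay on it), from 20 mm above its underside to the top; below it a narrower neck and a foot 44 mm in diameter. This point: on its axis, half-way up (30 mm above its underside); z up. To be left alone
- steel_square_small_center (a point): small square cabinet knob of grey steel, loose, standing upright on its foot, 54 mm tall, about 0.16 kg: a square head 30 x 30 mm, sides along its x and y axes, with vertical sides and flat top (a thin dark inlay on it), from 20 mm above its underside to the top; below it a narrower neck and a foot 22 x 22 mm. This point: on its axis, half-way up (27 mm above its underside); z up. To be left alone
- nest_round_large: large round nest, fixed to the bench: a shallow round tray with a pale wooden rim and a green floor, 62 mm in inner diameter, 74 mm outer; floor 4 mm and top of rim 9 mm above the bench. Origin: centre of its underside, on the bench (height 0); z up
- nest_round_small: small round nest, fixed to the bench: a shallow round tray with a pale wooden rim and a green floor, 42 mm in inner diameter, 54 mm outer; floor 4 mm and top of rim 9 mm above the bench. Origin: centre of its underside, on the bench (height 0); z up
- nest_square_large: large square nest, fixed to the bench: a shallow square tray with a pale wooden rim and a green floor, 58 x 58 mm inside, 70 x 70 mm outside, sides along its x and y axes; floor 4 mm and top of rim 9 mm above the bench. Origin: centre of its underside, on the bench (height 0); z up
- nest_square_small: small square nest, fixed to the bench: a shallow square tray with a pale wooden rim and a green floor, 40 x 40 mm inside, 52 x 52 mm outside, sides along its x and y axes; floor 4 mm and top of rim 9 mm above the bench. Origin: centre of its underside, on the bench (height 0); z up

How it is judged:
By the outcome, as a careful person would: the job done as asked, in the order asked, and still so for the second after the job is handed in, with the robot touching nothing.
It also fails if it takes over 104 s, if anything falls off the work surface, if the arm or the gripper's body presses on something with over 40 N, if the wrist force passes 120 N, or if a joint passes its speed limit or range.

### The arm

A 6-joint arm with a two-finger parallel gripper is mounted at the origin on the work surface. World frame = base frame: x ahead of the robot, y to its left, z up, the work surface at z = 0. Lengths are in m, angles in degrees, forces in N, time in s.
With the tool pointing down it reaches from about 0.35 to 0.85 m from the base axis. Payload 8.1 kg.
Tool frame: the origin (TCP) lies at the very end of the fingers, on their centre line; the grasp point (between the pads) lies 19 mm behind it (robot.grip_depth is the distance from the TCP to the grasp point, in m); z points along the fingers, y is the line along which they close (so a half turn about z gives the same grasp; the last joint's range is limited). The gripper opens to 93 mm and grips with 3 to 60 N. Pads are 15 mm wide; open, the fingers measure 128 mm over their backs; the gripper's body (75 mm by 188 mm) begins 65 mm behind the grasp point.
Start: joints at [-76.226, 7.471, 85.268, -0, 87.261, -4.893], TCP at [0.192, -0.568, 0.219] pointing down, gripper open.
Joint ranges: [-169.43, 169.43], [-51.17, 129.36], [1.28, 143.12], [-76.62, 256.62], [0, 156.53], [-152.29, 152.29]. Speed limits (degrees/s): [136.94, 136.94, 159.86, 180, 180, 180].

### API

Orientations are given as a 3x3 rotation matrix whose columns are the frame's x, y, z axes.
In Python, from bench import robot gives the robot as it stands. The module is installed in compiled form; this text tells all that it offers.
- The arm moves only by the tool play_rows, never from a script. Its argument "plan" is text: rows parted by semicolons, each of 5 numbers parted by spaces: the shift along the world's x, y, z as a fraction of full scale, then the turn about the world's z as a fraction of full scale, then the opening, from 0 (shut) to 1 (fully open). A call has 1 to 10 rows; each row is the pose to reach, as a shift and turn from the pose commanded when the call began; what a row does not reach only later rows make up. Full scale, the value 1, is 0.4 m for a shift and 90 degrees for a turn. A row lasts 1/12 s, in which the tool goes at most 41.7 mm and 7.16 degrees, less where a joint would pass 70% of its speed; a pose out of reach is approached as far as the arm can. A call with a number of a shift or a turn outside -1 to 1 is refused whole. A call with a gripper value outside its range is refused whole. The fingers move at their own pace and stop on an object; the grip force is fixed at half the most. Time passes only in rows, so rows that repeat a pose let the fingers close. It gives the time, the measured TCP pose, the force, the opening and the grip force at its end, in the units of the state.
- robot.observe(): the state, without advancing time (a new reading comes with each control period).
- robot.grab_frame(name): name is "scene" or "top" or "wrist"; returns (picture, depth): 400x640x3 uint8, red, green, blue; 400x640 float32, m along the optical axis (not along the pixel's ray), 0 where there is no reading.
- robot.get_calibration(name): a dict with "intrinsics" (3x3 intrinsics, pixels), "k1" (the pictures are not rectified: a ray, as slopes to the right and down, at radius r is drawn at 1 + k1 r^2 times it, then the intrinsics apply), "rvec" (rotation vector, rad) and "tvec" (3), from world to camera coordinates, as OpenCV has them. Camera axes: x right, y down, z forward; pixel columns grow to the right and rows downward; lengths in m; the calibration is good to about 2 mm. A picture is of the moment at which its call begins: read the wrist's pose just before it. get_calibration takes no time and is no camera call; for the wrist camera it gives the pose at the moment of the call.
- robot.close_job(): hands the job in; it is judged then, once.
The state is a dict: "t": time; "qpos": joint angles; "joint_velocities": joint speeds; "joint_efforts": joint torques, N m; "tcp_pos": TCP position; "eef_rot": TCP orientation; "force": force on the tool from outside, world axes, zero at the start; "wrist_torque": the same for the moment, N m; "finger_gap": opening from 0.0 (shut) to 1.0 (fully open); "grip_force": force on a finger pad.
Only numpy, scipy, OpenCV 4.12 (cv2) and the standard library are available. Lean on these libraries where they do the work, as an engineer would, in place of code of your own. Each camera call takes 0.05 s, during which the arm holds its last target. There are 200 camera calls.

## Working session

There is one attempt and no reset: what is moved stays moved. The work goes in short steps, Python scripts to look and compute and a tool call to move; the robot and the scene stay as the last step left them, time stands still between calls to the robot, and variables do not carry over. Pictures are saved under pics/ and viewed, at most 14 in all, crops included, and the job is handed in when it is done.

Besides the shell and the picture viewer there is one more tool, called after ">>>" as a command line: name --argument value ..., lists and objects as JSON in quotes. play_rows: Moves the arm, as the interface text tells. Shift numbers are shares of 0.4 m and turn numbers shares of 90 degrees, none past 1 either way. Its arguments: {"type":"object","properties":{"plan":{"type":"string"}},"required":["plan"]}

```bash
mkdir -p pics; cat > h.py <<'E'
import numpy as np,cv2
from bench import robot
def look(n,f=None):
    c=robot.get_calibration(n); im,d=robot.grab_frame(n)
    if f: cv2.imwrite('pics/'+f,im[:,:,::-1])
    return im,d,c
def rays(c,uv):
    K=np.array(c["intrinsics"],float); uv=np.asarray(uv,float).reshape(-1,2)
    p=np.c_[(uv[:,0]-K[0,2])/K[0,0],(uv[:,1]-K[1,2])/K[1,1]]; q=p.copy()
    for _ in range(20): q=p/(1+c["k1"]*(q**2).sum(1,keepdims=True))
    R=cv2.Rodrigues(np.array(c["rvec"],float))[0]; t=np.array(c["tvec"],float).ravel()
    return -R.T@t,(np.c_[q,np.ones(len(q))])@R
def onplane(c,uv,z):
    o,r=rays(c,uv); return o+r*((z-o[2])/r[:,2])[:,None]
E
python3 - <<'E'
from h import *
for n in("top","scene"):
    im,d,c=look(n,n+"0.png"); print(n,rays(c,[[320,200]]),c["intrinsics"],c["k1"])
s=robot.observe();print(s["t"],s["tcp_pos"],s["eef_rot"])
E
```

```text
top (array([0.45818052, 0.01419841, 1.10319329]), array([[ 0.07369927, -0.01966497, -0.99709224]])) [[382.30159332   0.         319.56931834]
 [  0.         382.30159332 198.79384835]
 [  0.           0.           1.        ]] -0.044203820457667166
scene (array([1.01359399, 0.35045597, 0.65595783]), array([[-0.57320272, -0.4061525 , -0.71195799]])) [[392.05643545   0.         313.55307767]
 [  0.         392.05643545 204.55512263]
 [  0.           0.           1.        ]] -0.0014557885828034103
0.1 [ 0.19192162 -0.56795651  0.21770277] [[ 9.47401494e-01  3.20047259e-01 -4.01633307e-04]
 [ 3.20047486e-01 -9.47400186e-01  1.57921204e-03]
 [ 1.24915015e-04 -1.62468958e-03 -9.99998672e-01]]
```

View pics/top0.png

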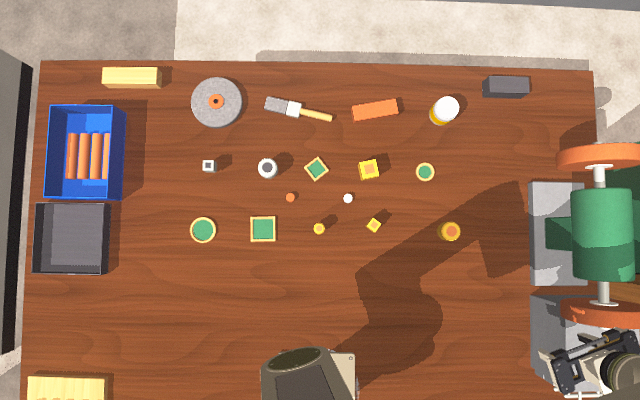

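View pics/scene0.png

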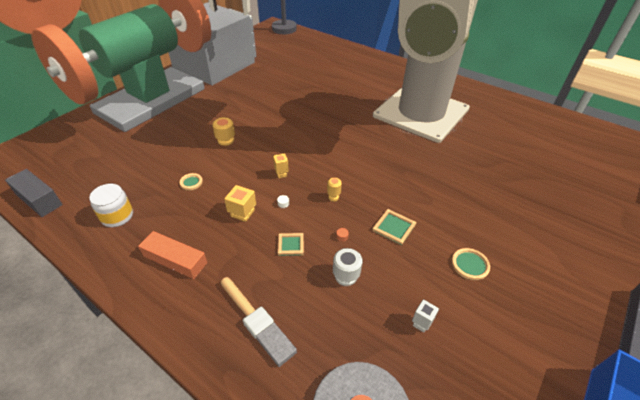

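Top view: nests are at (316,168) small square, turned, (425,172) small round, (203,230) large round and (263,229) large square. Brass knobs are at (369,169) large square, (319,229) small round, (374,226) small square and (450,231) large round. Steel knobs are at (209,166) and (267,168). The scene view agrees.

```bash
cat >> h.py <<'E'
def blobs(im,kind,amin=8):
    h=cv2.cvtColor(im,cv2.COLOR_RGB2HSV); H,S,V=[h[:,:,i].astype(int) for i in range(3)]
    if kind=="green": m=(H>50)&(H<90)&(S>70)&(V>50)
    if kind=="brass": m=(H>17)&(H<36)&(S>140)&(V>110)
    if kind=="inlay": m=(H>7)&(H<=18)&(S>90)&(V>170)
    cs,_=cv2.findContours(m.astype(np.uint8),cv2.RETR_EXTERNAL,cv2.CHAIN_APPROX_NONE)
    return [x for x in cs if cv2.contourArea(x)>=amin]
def rect(c,ct,z):
    P=onplane(c,ct.reshape(-1,2),z)
    (x,y),(w,h),a=cv2.minAreaRect((P[:,:2]*1000).astype(np.float32))
    M=cv2.moments(ct); g=onplane(c,[[M["m10"]/M["m00"],M["m01"]/M["m00"]]],z)[0]
    return np.round([x,y,w,h,a,g[0]*1000,g[1]*1000],1)
E
python3 - <<'E'
from h import *
for n in("top","scene"):
    im,d,c=look(n)
    for k,z in(("green",.004),("inlay",.058),("brass",.058)):
        for ct in blobs(im,k):
            x,y,w,h=cv2.boundingRect(ct)
            if (n=="top" and 190<x<470 and 150<y<250) or (n=="scene" and 170<x<500 and 110<y<340): print(n,k,(x,y,w,h),rect(c,ct,z))
im,d,c=look("wrist","w0.png")
cl=robot.get_calibration("wrist");print(cl["intrinsics"][0],rays(cl,[[320,200],[320,0],[0,200]]))
E
```

```text
top green (193, 220, 20, 20) [450.  327.8  54.2  54.7   0.9 449.8 327.1]
top green (253, 219, 20, 20) [455.2 156.1  54.5  54.4   1.2 454.7 154.5]
top green (419, 166, 12, 12) [ 627.4 -312.3   32.5   32.9    1.   627.4 -312.1]
top green (308, 160, 17, 18) [630.6   5.3  36.1  36.9  39.1 630.6   5.1]
top inlay (243, 246, 75, 5) [402.7 100.5 200.8   6.9  89.1 402.8 102.4]
top inlay (230, 233, 19, 3) [439.7 212.8  49.    3.5  86.4 439.7 211.3]
top inlay (446, 226, 11, 11) [ 454.8 -369.    27.2   28.    44.5  455.  -369.2]
top inlay (316, 226, 6, 5) [458.8  -4.7  11.6  11.6  45.8 458.5  -4. ]
top inlay (371, 221, 7, 7) [ 470.6 -154.5   13.7   12.9   56.4  470.6 -154.6]
top inlay (404, 195, 25, 4) [ 548.9 -271.9    8.3   67.2    0.8  547.2 -272.7]
top inlay (286, 193, 9, 10) [541.2  75.9  24.8  21.9   1.  541.8  76.4]
top inlay (195, 193, 21, 3) [547.4 309.    5.5  55.1   0.8 546.7 314.6]
top inlay (317, 185, 71, 11) [566.  -94.4 193.6  26.3  85.4 567.4 -93.8]
top inlay (364, 164, 11, 10) [ 624.8 -141.    21.6   23.7   15.   624.8 -141. ]
top brass (314, 223, 11, 11) [458.8  -4.7  27.2  27.
[... 1199 characters left out ...]
154, 11, 6) [ 474.5 -157.7   18.9   24.6   37.1  473.6 -152.2]
scene inlay (213, 118, 17, 9) [ 455.3 -371.3   37.    42.9   37.2  453.1 -370.7]
scene brass (225, 185, 31, 36) [ 639.8 -122.3   85.6   76.2   14.1  640.3 -121.6]
scene brass (328, 178, 13, 23) [485.7  13.2  70.1  27.   34.2 488.7  15.1]
scene brass (273, 153, 15, 25) [ 493.6 -133.    85.9   31.9   45.   493.8 -132.8]
scene brass (213, 118, 21, 27) [ 478.4 -338.6  120.5   50.7   51.5  484.8 -331. ]
[311.07293357   0.         316.7836843 ] (array([ 0.26509314, -0.54370863,  0.38488098]), array([[-0.25066212, -0.0935014 , -0.96363246],
       [ 0.34125271,  0.10644402, -1.14198751],
       [-0.58807532,  0.90722771, -0.96163481]]))
```

>>> play_rows --plan "0.6575 0.4975 -0.25 0 1;0.6575 0.4975 -0.25 0 1;0.6575 0.4975 -0.25 0 1;0.6575 0.4975 -0.25 0 1;0.6575 0.4975 -0.25 0 1;0.6575 0.4975 -0.25 0 1;0.6575 0.4975 -0.25 0 1;0.6575 0.4975 -0.25 0 1;0.6575 0.4975 -0.25 0 1;0.6575 0.4975 -0.25 0 1"

```text
t: 1.08
tcp_pos: [0.4565, -0.3664, 0.1169]
eef_rot: [[0.946, 0.324, -0.002], [0.324, -0.946, 0.002], [-0.001, -0.003, -1.0]]
force: [-1.2, -0.7, 0.3]
finger_gap: 0.998
grip_force: 0.0
```

```bash
python3 - <<'E'
from h import *
print(robot.observe()["tcp_pos"])
im,d,c=look("wrist","w1.png")
for k,z in(("inlay",.06),("green",.004)):
    for ct in blobs(im,k,100): print(k,cv2.boundingRect(ct),rect(c,ct,z))
E
```

```text
[ 0.45653983 -0.36636236  0.11689762]
inlay (241, 358, 48, 33) [ 301.9 -370.    36.1   40.9   19.5  298.6 -370.5]
inlay (221, 333, 232, 36) [ 347.7 -423.4   37.3  202.9   18.7  352.1 -430.9]
inlay (221, 254, 165, 45) [ 406.4 -370.9   39.7  134.9   19.1  399.6 -365.8]
inlay (283, 231, 95, 52) [ 438.7 -389.8   79.7   34.2   89.6  432.6 -394.1]
inlay (299, 204, 37, 36) [ 454.4 -366.9   28.2   27.5   19.   454.4 -366.9]
inlay (138, 121, 113, 39) [ 4.837e+02 -2.645e+02  3.500e+00  8.170e+01  3.000e-01  4.841e+02
 -2.712e+02]
inlay (0, 79, 237, 167) [ 457.2 -182.9  106.4  207.1   37.3  436.7 -189.3]
inlay (0, 0, 640, 156) [ 550.4 -333.7  101.8  434.6   18.8  562.6 -324.9]
```

View pics/w1.png

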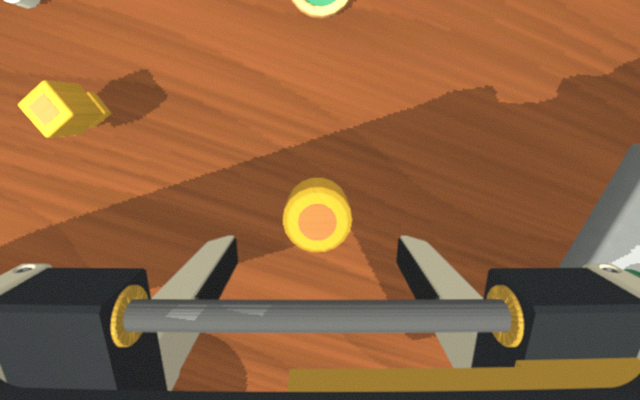

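The large round knob (317,221) sits centred between the fingers, measured at (454,-367) against a TCP of (456,-366). I'll descend and close.

>>> play_rows --plan "-0.0025 -0.0025 -0.15 0 1;-0.0025 -0.0025 -0.235 0 1;-0.0025 -0.0025 -0.235 0 1;-0.0025 -0.0025 -0.235 0 1;-0.0025 -0.0025 -0.235 0 0;-0.0025 -0.0025 -0.235 0 0;-0.0025 -0.0025 -0.235 0 0;-0.0025 -0.0025 -0.235 0 0;-0.0025 -0.0025 -0.235 0 0;-0.0025 -0.0025 -0.235 0 0"

```text
t: 1.97
tcp_pos: [0.4545, -0.3706, 0.0257]
eef_rot: [[0.947, 0.32, 0.001], [0.32, -0.947, -0.0], [0.001, 0.001, -1.0]]
force: [-0.0, 4.0, 1.6]
finger_gap: 0.619
grip_force: 1.3
```

>>> play_rows --plan "0 0 0 0 0;0 0 0 0 0;0 0 0 0 0;0 0 0.03 0 0;0 0 0.08 0 0;0 0 0.15 0 0;0 0 0.2 0 0;0 0 0.2 0 0"

```text
t: 2.63
tcp_pos: [0.4564, -0.3727, 0.1103]
eef_rot: [[0.947, 0.32, 0.006], [0.32, -0.947, -0.006], [0.004, 0.007, -1.0]]
force: [1.0, -1.3, -2.0]
finger_gap: 0.577
grip_force: 30.0
```

>>> play_rows --plan "0 0.03 0.075 0 0;0 0.1 0.075 0 0;0 0.2 0.075 0 0;0 0.3 0.075 0 0;0 0.4 0.075 0 0;0 0.5 0.075 0 0;0 0.6 0.075 0 0;0 0.7 0.075 0 0;0 0.8 0.075 0 0;0 0.875 0.075 0 0"

```text
t: 3.47
tcp_pos: [0.4527, -0.0176, 0.1333]
eef_rot: [[0.947, 0.321, -0.002], [0.321, -0.947, 0.001], [-0.001, -0.001, -1.0]]
force: [0.8, 0.2, -4.0]
finger_gap: 0.573
grip_force: 30.0
```

>>> play_rows --plan "-0.01 0.1 0 0 0;-0.01 0.2 0 0 0;-0.01 0.3 0 0 0;-0.01 0.4 0 0 0;-0.01 0.5 0 0 0;-0.01 0.6 0 0 0;-0.01 0.7 0 0 0;-0.01 0.8 0 0 0;-0.01 0.85 0 0 0;-0.01 0.869 0 0 0"

```text
t: 4.3
tcp_pos: [0.4486, 0.3301, 0.133]
eef_rot: [[0.946, 0.323, -0.002], [0.323, -0.946, -0.0], [-0.002, -0.001, -1.0]]
force: [0.4, -0.7, -4.0]
finger_gap: 0.577
grip_force: 30.0
```

>>> play_rows --plan "0 0 0 0 0;0 0 0 0 0;0 0 0 0 0"

```text
t: 4.55
tcp_pos: [0.4499, 0.3256, 0.1339]
eef_rot: [[0.948, 0.319, -0.001], [0.319, -0.948, -0.001], [-0.001, 0.001, -1.0]]
force: [0.7, -0.5, -2.6]
finger_gap: 0.579
grip_force: 30.0
```

>>> play_rows --plan "0 0.002 -0.08 0 0;0 0.002 -0.16 0 0;0 0.002 -0.22 0 0;0 0.002 -0.245 0 0;0 0.002 -0.255 0 0;0 0.002 -0.261 0 0;0 0.002 -0.263 0 0;0 0.002 -0.263 0 0;0 0.002 -0.263 0 0"

```text
t: 5.3
tcp_pos: [0.4514, 0.3286, 0.0312]
eef_rot: [[0.947, 0.32, 0.003], [0.32, -0.947, 0.001], [0.003, -0.001, -1.0]]
force: [-0.3, 0.0, -2.9]
finger_gap: 0.574
grip_force: 30.0
```

```bash
python3 - <<'E'
from h import *
look("wrist","w2.png");s=robot.observe();print(s["tcp_pos"],s["force"])
E
```

```text
[0.45111702 0.32856358 0.0309853 ] [ 0.53930334  0.33917645 -3.70055701]
```

View pics/w2.png

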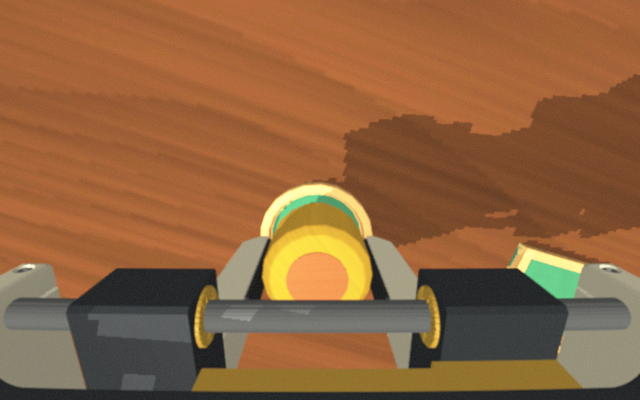

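The large round knob (318,275) is centred over its nest (316,225). I'll set it down, release, rise, and go to the small round knob.

>>> play_rows --plan "0 0 -0.003 0 0;0 0 -0.005 0 0;0 0 -0.005 0 0;0 0 -0.005 0 1;0 0 -0.005 0 1;0 0 -0.005 0 1;0 0 -0.005 0 1;0 0 0.05 0 1;0 0 0.15 0 1;0 0 0.23 0 1"

```text
t: 6.18
tcp_pos: [0.4493, 0.3275, 0.1222]
eef_rot: [[0.947, 0.32, -0.002], [0.32, -0.947, -0.001], [-0.002, 0.0, -1.0]]
force: [0.5, 0.8, 0.7]
finger_gap: 0.984
grip_force: 0.0
```

>>> play_rows --plan "0.021 -0.1 0 0 1;0.021 -0.2 0 0 1;0.021 -0.3 0 0 1;0.021 -0.4 0 0 1;0.021 -0.5 0 0 1;0.021 -0.6 0 0 1;0.021 -0.7 0 0 1;0.021 -0.83 0 0 1;0.021 -0.83 0 0 1;0.021 -0.83 0 0 1"

```text
t: 7.02
tcp_pos: [0.4585, -0.0068, 0.1216]
eef_rot: [[0.949, 0.316, 0.0], [0.316, -0.949, -0.001], [0.0, 0.001, -1.0]]
force: [0.5, 1.5, -0.1]
finger_gap: 0.998
grip_force: 0.0
```

```bash
python3 - <<'E'
from h import *
im,d,c=look("wrist","w3.png");s=robot.observe();print(s["tcp_pos"],s["force"])
for ct in blobs(im,"inlay",100): 
    r=rect(c,ct,.054)
    if r[2]<60 and r[3]<60: print(cv2.boundingRect(ct),r)
im,d,c=look("top")
for ct in blobs(im,"inlay"):
    r=rect(c,ct,.064)
    if r[2]<60 and r[3]<60: print(r)
E
```

```text
[ 0.45851371 -0.00501838  0.1214941 ] [ 0.76536999 -0.41908244  0.03927082]
(482, 252, 19, 15) [ 468.  -155.9    9.4   14.3   53.3  467.  -155.7]
(587, 183, 35, 21) [ 547.9 -217.7   34.5    6.8   83.5  547.4 -217.5]
(48, 97, 63, 72) [468.8 184.5  41.5  54.8  89.6 456.6 182.6]
(378, 74, 59, 23) [569.6 -37.    7.5  44.1   0.7 570.5 -36.4]
(233, 55, 33, 35) [543.6  71.9  22.2  22.5  77.1 543.8  72. ]
(555, 36, 39, 38) [ 627.4 -143.6   23.7   25.9   12.5  623.4 -142.7]
[452.9 327.1  24.3  24.6   0.9 452.3 327.8]
[ 470.6 -153.6   13.6   12.9   56.5  470.7 -153.6]
[466.4 292.5  56.3  21.3  50.8 468.2 290.5]
[ 624.3 -140.4   22.2   24.3   15.   624.2 -140.3]
[ 618.8 -295.6   50.7   49.4   26.4  618.5 -295.2]
[8.072e+02 2.882e+02 4.010e+01 4.200e+01 7.000e-01 8.074e+02 2.882e+02]
```

View pics/w3.png

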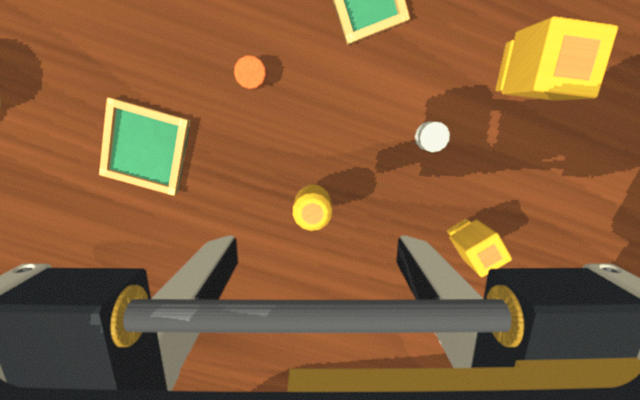

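The small round knob (312,213) is centred between the fingers. I'll descend and grip it.

>>> play_rows --plan "0 0.002 -0.05 0 0.65;0 0.002 -0.15 0 0.65;0 0.002 -0.23 0 0.65;0 0.002 -0.25 0 0.65;0 0.002 -0.25 0 0.65;0 0.002 -0.25 0 0;0 0.002 -0.25 0 0;0 0.002 -0.25 0 0;0 0.002 -0.25 0 0;0 0.002 -0.25 0 0"

```text
t: 7.95
tcp_pos: [0.4596, -0.0033, 0.0228]
eef_rot: [[0.947, 0.32, 0.002], [0.32, -0.947, -0.0], [0.002, 0.001, -1.0]]
force: [0.1, 1.6, 0.1]
finger_gap: 0.34
grip_force: 1.3
```

>>> play_rows --plan "0 0 0 0 0;0 0 0 0 0;0 0 0 0 0;0 0 0 0 0;0 0 0.03 0 0;0 0 0.08 0 0;0 0 0.15 0 0;0 0 0.22 0 0;0 0 0.27 0 0;0 0 0.27 0 0"

```text
t: 8.78
tcp_pos: [0.4615, -0.0037, 0.1345]
eef_rot: [[0.947, 0.32, 0.008], [0.32, -0.947, -0.001], [0.007, 0.003, -1.0]]
force: [-0.5, -0.2, -0.2]
finger_gap: 0.335
grip_force: 30.0
```

>>> play_rows --plan "0.04 -0.07 0 0 0;0.085 -0.155 0 0 0;0.13 -0.24 0 0 0;0.175 -0.325 0 0 0;0.22 -0.41 0 0 0;0.27 -0.495 0 0 0;0.32 -0.585 0 0 0;0.37 -0.675 0 0 0;0.405 -0.74 0 0 0;0.4225 -0.7725 0 0 0"

```text
t: 9.62
tcp_pos: [0.6274, -0.3158, 0.127]
eef_rot: [[0.948, 0.318, -0.001], [0.318, -0.948, 0.0], [-0.001, -0.0, -1.0]]
force: [0.5, 0.7, -1.9]
finger_gap: 0.338
grip_force: 30.0
```

>>> play_rows --plan "0 0 0 0 0;0 0 0 0 0;0 0 -0.08 0 0;0 0 -0.16 0 0;0 0 -0.22 0 0;0 0 -0.245 0 0;0 0 -0.257 0 0;0 0 -0.257 0 0;0 0 -0.257 0 0;0 0 -0.257 0 0"

```text
t: 10.45
tcp_pos: [0.6278, -0.3118, 0.0274]
eef_rot: [[0.947, 0.321, 0.001], [0.321, -0.947, -0.0], [0.001, 0.001, -1.0]]
force: [0.5, 0.2, -0.9]
finger_gap: 0.34
grip_force: 30.0
```

```bash
python3 - <<'E'
from h import *
look("wrist","w4.png");s=robot.observe();print(s["tcp_pos"],s["force"])
E
```

```text
[ 0.62779656 -0.3119427   0.02739154] [ 0.04552004  0.50023739 -2.09399729]
```

View pics/w4.png

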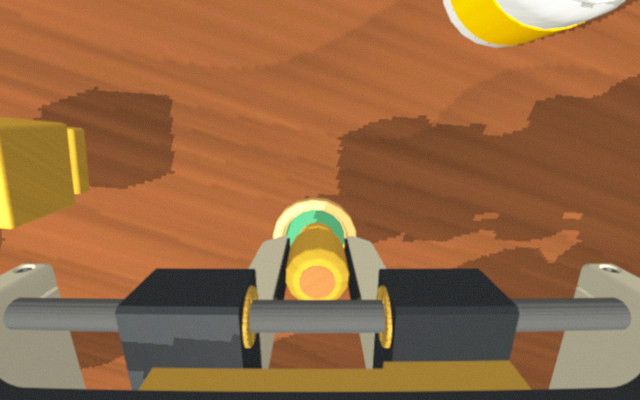

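The small round knob (317,275) is over its nest (314,225). I'll set it down and go to the small square knob.

>>> play_rows --plan "0 0 -0.003 0 0;0 0 -0.004 0 0;0 0 -0.004 0 0;0 0 -0.004 0 1;0 0 -0.004 0 1;0 0 -0.004 0 1;0 0 -0.004 0 1;0 0 0.05 0 1;0 0 0.15 0 1;0 0 0.25 0 1"

```text
t: 11.33
tcp_pos: [0.6256, -0.3113, 0.1249]
eef_rot: [[0.947, 0.32, -0.005], [0.32, -0.947, 0.003], [-0.004, -0.004, -1.0]]
force: [0.9, -0.2, 1.0]
finger_gap: 0.789
grip_force: 0.0
```

>>> play_rows --plan "-0.07 0.07 0 0.07 1;-0.14 0.14 0 0.14 1;-0.21 0.21 0 0.21 1;-0.28 0.28 0 0.28 1;-0.35 0.35 0 0.35 1;-0.3925 0.394 0 0.39 1;-0.3925 0.394 0 0.39 1;-0.3925 0.394 0 0.39 1;-0.3925 0.394 0 0.39 1;-0.3925 0.394 0 0.39 1"

```text
t: 12.17
tcp_pos: [0.4714, -0.1555, 0.1271]
eef_rot: [[0.592, 0.806, 0.001], [0.806, -0.592, -0.001], [0.0, 0.001, -1.0]]
force: [-0.6, -0.6, -0.8]
finger_gap: 0.997
grip_force: 0.0
```

```bash
python3 - <<'E'
from h import *
im,d,c=look("wrist","w5.png");s=robot.observe();R=s["eef_rot"];print(s["tcp_pos"],np.degrees(np.arctan2(R[1][1],R[0][1])))
for k,z in(("inlay",.054),("green",.004)):
  for ct in blobs(im,k,100): 
    r=rect(c,ct,z)
    if r[2]<65 and r[3]<65: print(k,cv2.boundingRect(ct),r)
im,d,c=look("top")
for k,z in(("inlay",.058),("green",.004)):
  for ct in blobs(im,k):
    r=rect(c,ct,z)
    if r[2]<60 and r[3]<60: print(r)
E
```

```text
[ 0.47129293 -0.15550712  0.12690738] -36.30767057371255
inlay (565, 244, 22, 19) [ 628.7 -316.8   16.8   18.5   53.1  628.7 -316.7]
inlay (305, 204, 18, 17) [ 469.7 -153.8   13.6   13.9   53.7  469.7 -153.7]
inlay (505, 202, 37, 53) [ 600.1 -269.6   47.5   29.1   61.9  599.9 -261.9]
inlay (453, 49, 49, 53) [ 626.8 -140.6   26.3   25.6   12.8  627.1 -140.4]
green (515, 212, 35, 34) [ 625.2 -307.6   37.    26.4   24.5  625.  -304.9]
[138.9 -10.1   7.9  13.4   0.7 138.3 -10.4]
[452.9 328.9  24.4  24.7   0.9 452.4 329.4]
[466.5 294.1  56.7  21.4  50.8 468.3 292.7]
[541.2  75.9  24.8  21.9   1.  541.7  76.5]
[ 611.8 -290.8   52.3   34.7   55.   601.1 -302.9]
[ 625.1 -141.    23.    24.8   12.3  625.1 -140.9]
[ 631.3 -311.    27.8   17.2   36.9  629.2 -313.7]
[8.092e+02 2.899e+02 4.030e+01 4.200e+01 7.000e-01 8.095e+02 2.901e+02]
[443.2 312.7  22.7  54.5  66.4 440.  308.8]
[455.2 156.1  54.5  54.4   1.2 454.8 154.5]
[ 624.6 -304.5   35.2   19.4   19.6  626.1 -301.3]
[630.6   5.3  36.1  36.9  39.1 630.6   5.3]
```

View pics/w5.png

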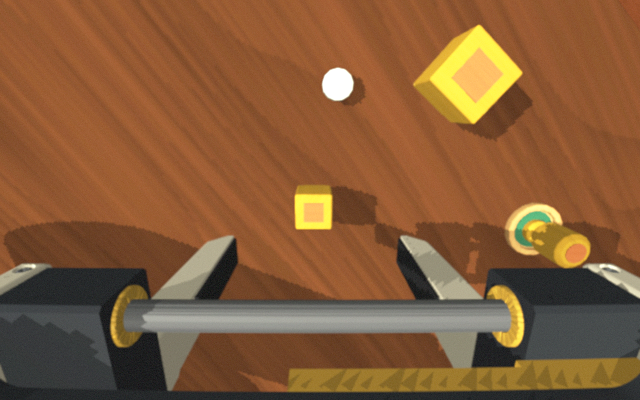

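The small square knob (314,210) is square to the fingers, and the small round one stands in its nest. I'll grip the square knob.

>>> play_rows --plan "0 0.002 -0.05 0 0.65;0 0.002 -0.15 0 0.65;0 0.002 -0.23 0 0.65;0 0.002 -0.2625 0 0.65;0 0.002 -0.2625 0 0.65;0 0.002 -0.2625 0 0;0 0.002 -0.2625 0 0;0 0.002 -0.2625 0 0;0 0.002 -0.2625 0 0;0 0.002 -0.2625 0 0"

```text
t: 13.1
tcp_pos: [0.4714, -0.1543, 0.023]
eef_rot: [[0.591, 0.807, 0.002], [0.807, -0.591, -0.001], [0.001, 0.002, -1.0]]
force: [-0.9, 0.3, -0.2]
finger_gap: 0.342
grip_force: 0.4
```

>>> play_rows --plan "0 0 0 0 0;0 0 0 0 0;0 0 0 0 0;0 0 0 0 0;0 0 0.03 0 0;0 0 0.08 0 0;0 0 0.15 0 0;0 0 0.22 0 0;0 0 0.27 0 0;0 0 0.27 0 0"

```text
t: 13.93
tcp_pos: [0.4734, -0.1551, 0.1356]
eef_rot: [[0.591, 0.807, 0.008], [0.807, -0.591, -0.003], [0.002, 0.008, -1.0]]
force: [0.6, -0.2, -0.4]
finger_gap: 0.32
grip_force: 30.0
```

>>> play_rows --plan "0.05 0.05 0 -0.03 0;0.11 0.11 0 -0.07 0;0.17 0.17 0 -0.11 0;0.23 0.23 0 -0.15 0;0.29 0.29 0 -0.165 0;0.35 0.347 0 -0.165 0;0.39 0.387 0 -0.165 0;0.4 0.397 0 -0.165 0;0.4 0.397 0 -0.165 0;0.4 0.397 0 -0.165 0"

```text
t: 14.77
tcp_pos: [0.6295, 0.0047, 0.1285]
eef_rot: [[0.778, 0.629, -0.002], [0.629, -0.778, -0.0], [-0.002, -0.001, -1.0]]
force: [0.2, -0.6, -1.5]
finger_gap: 0.324
grip_force: 30.0
```

```bash
python3 - <<'E'
from h import *
im,d,c=look("wrist","w6.png");s=robot.observe();R=s["eef_rot"];print(s["tcp_pos"],np.degrees(np.arctan2(R[1][1],R[0][1])))
for k,z in(("green",.004),):
  for ct in blobs(im,k,100): print(k,cv2.boundingRect(ct),rect(c,ct,z))
E
```

```text
[0.62936883 0.0042687  0.12879551] -51.097002064011996
green (511, 352, 31, 24) [ 627.3 -309.6   26.1   34.6   81.6  627.8 -306.6]
green (56, 201, 70, 68) [452.  158.8  53.3  55.7   2.2 452.7 159.2]
green (295, 176, 41, 39) [628.9   6.6  38.   38.3  39.  629.1   6.8]
```

View pics/w6.png

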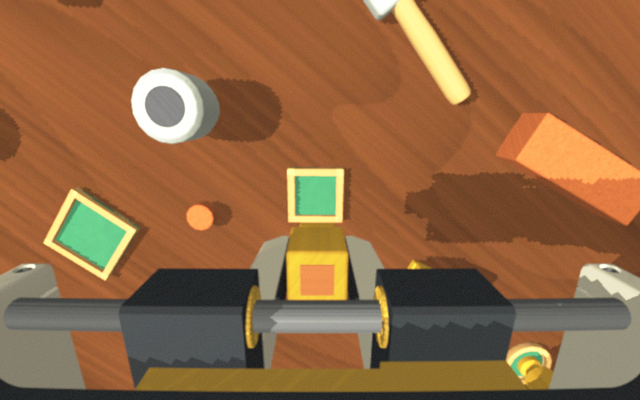

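The small square nest (316,196) is square to the held knob. I'll place it and go to the large square knob.

>>> play_rows --plan "0 0 -0.08 0 0;0 0 -0.16 0 0;0 0 -0.22 0 0;0 0 -0.245 0 0;0 0 -0.257 0 0;0 0 -0.261 0 0;0 0 -0.261 0 0;0 0 -0.261 0 0"

```text
t: 15.48
tcp_pos: [0.6309, 0.0041, 0.0265]
eef_rot: [[0.779, 0.627, 0.002], [0.627, -0.779, -0.0], [0.001, 0.001, -1.0]]
force: [0.7, 0.3, -0.8]
finger_gap: 0.325
grip_force: 30.0
```

>>> play_rows --plan "0 0 0 0 1;0 0 0 0 1;0 0 0 0 1;0 0 0 0 1;0 0 0.06 0 1;0 0 0.15 0 1;0 0 0.25 0 1;0 0 0.25 0 1"

```text
t: 16.15
tcp_pos: [0.6356, 0.0047, 0.1351]
eef_rot: [[0.778, 0.628, 0.013], [0.628, -0.778, -0.001], [0.01, 0.009, -1.0]]
force: [1.4, -0.3, 2.9]
finger_gap: 0.845
grip_force: 0.0
```

>>> play_rows --plan "-0.014 -0.08 0 -0.07 1;-0.014 -0.16 0 -0.14 1;-0.014 -0.24 0 -0.21 1;-0.014 -0.32 0 -0.28 1;-0.014 -0.366 0 -0.289 1;-0.014 -0.366 0 -0.289 1;-0.014 -0.366 0 -0.289 1;-0.014 -0.366 0 -0.289 1"

```text
t: 16.82
tcp_pos: [0.6249, -0.1408, 0.1251]
eef_rot: [[0.975, 0.224, -0.0], [0.224, -0.975, 0.001], [0.0, -0.001, -1.0]]
force: [-0.4, -0.1, 0.1]
finger_gap: 0.997
grip_force: 0.0
```

```bash
python3 - <<'E'
from h import *
im,d,c=look("wrist","w7.png");s=robot.observe();R=s["eef_rot"];print(s["tcp_pos"],np.degrees(np.arctan2(R[1][1],R[0][1])))
for k,z in(("inlay",.06),):
  for ct in blobs(im,k,100): 
    r=rect(c,ct,z)
    if r[2]<65 and r[3]<65: print(k,cv2.boundingRect(ct),r)
E
```

```text
[ 0.62490977 -0.14034213  0.12509351] -77.01407506993033
inlay (60, 216, 28, 26) [569.8  48.4  21.5  22.3  13.1 570.1  48.4]
inlay (456, 208, 58, 60) [ 639.7 -276.2   50.2   44.7   84.5  645.5 -264.9]
```

View pics/w7.png

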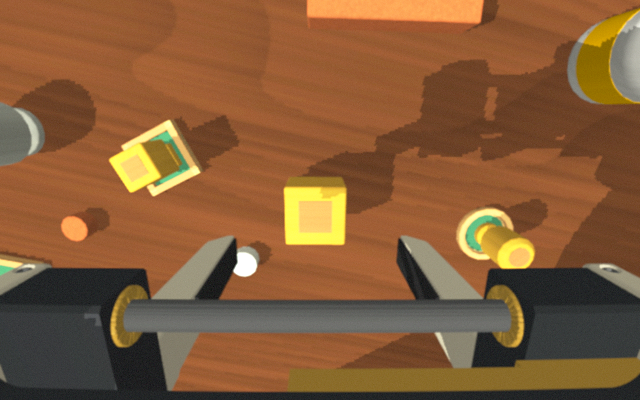

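The large square knob (316,215) is aligned, and the small square one is in its nest. I'll grip the large one.

>>> play_rows --plan "0 0 -0.05 0 0.8;0 0 -0.15 0 0.8;0 0 -0.23 0 0.8;0 0 -0.2525 0 0.8;0 0 -0.2525 0 0.8;0 0 -0.2525 0 0;0 0 -0.2525 0 0;0 0 -0.2525 0 0;0 0 -0.2525 0 0;0 0 -0.2525 0 0"

```text
t: 17.7
tcp_pos: [0.6263, -0.1414, 0.0264]
eef_rot: [[0.975, 0.223, 0.003], [0.223, -0.975, -0.0], [0.003, 0.001, -1.0]]
force: [-0.0, 2.8, 10.6]
finger_gap: 0.518
grip_force: 30.0
```

>>> play_rows --plan "0 0 0 0 0;0 0 0 0 0;0 0 0 0 0;0 0 0 0 0;0 0 0.03 0 0;0 0 0.08 0 0;0 0 0.15 0 0;0 0 0.22 0 0;0 0 0.27 0 0;0 0 0.27 0 0"

```text
t: 18.53
tcp_pos: [0.6278, -0.1426, 0.1387]
eef_rot: [[0.975, 0.223, 0.008], [0.223, -0.975, -0.003], [0.007, 0.005, -1.0]]
force: [0.5, 0.0, -3.4]
finger_gap: 0.512
grip_force: 30.0
```

>>> play_rows --plan "-0.04 0.07 0 -0.03 0;-0.085 0.15 0 -0.07 0;-0.13 0.23 0 -0.11 0;-0.18 0.315 0 -0.128 0;-0.23 0.4 0 -0.128 0;-0.28 0.485 0 -0.128 0;-0.33 0.575 0 -0.128 0;-0.375 0.655 0 -0.128 0;-0.41 0.715 0 -0.128 0;-0.426 0.741 0 -0.128 0"

```text
t: 19.37
tcp_pos: [0.4514, 0.1574, 0.1306]
eef_rot: [[1.0, 0.026, -0.003], [0.026, -1.0, 0.0], [-0.003, -0.0, -1.0]]
force: [0.2, 0.5, -5.0]
finger_gap: 0.514
grip_force: 30.0
```

>>> play_rows --plan "0 0 0 0 0;0 0 0 0 0;0 0 -0.08 0 0;0 0 -0.16 0 0;0 0 -0.22 0 0;0 0 -0.245 0 0;0 0 -0.257 0 0;0 0 -0.257 0 0;0 0 -0.257 0 0;0 0 -0.257 0 0"

```text
t: 20.2
tcp_pos: [0.4554, 0.1544, 0.03]
eef_rot: [[1.0, 0.023, 0.001], [0.023, -1.0, 0.0], [0.001, -0.0, -1.0]]
force: [0.6, 0.0, -4.2]
finger_gap: 0.515
grip_force: 30.0
```

```bash
python3 - <<'E'
from h import *
look("wrist","w8.png");s=robot.observe();print(s["tcp_pos"],s["force"])
E
```

```text
[0.45526155 0.15453913 0.02990565] [-0.57704326  0.46760929 -4.57727516]
```

View pics/w8.png

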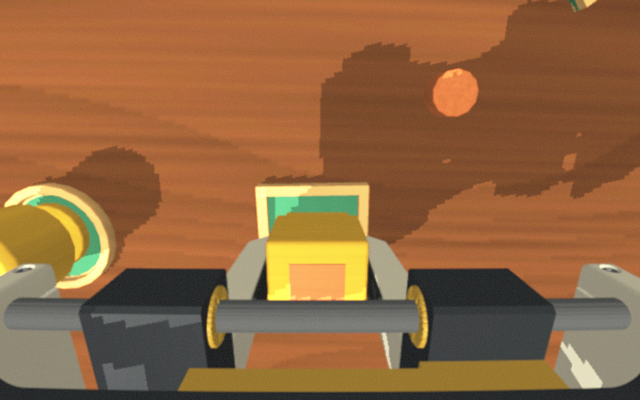

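The large square knob (316,270) is aligned inside its nest (312,210). I'll set it down, release and retreat.

>>> play_rows --plan "0 0 -0.002 0 0;0 0 -0.003 0 0;0 0 -0.003 0 0;0 0 -0.003 0 1;0 0 -0.003 0 1;0 0 -0.003 0 1;0 0 -0.003 0 1;0 0 0.06 0 1;0 0 0.15 0 1;0 0 0.25 0 1"

```text
t: 21.08
tcp_pos: [0.4525, 0.1546, 0.1286]
eef_rot: [[1.0, 0.024, -0.005], [0.024, -1.0, -0.001], [-0.005, 0.001, -1.0]]
force: [1.1, -0.6, 0.3]
finger_gap: 0.959
grip_force: 0.0
```

>>> play_rows --plan "0 0 0.1 0 1;-0.1 0 0.2 0 1;-0.2 0 0.25 0 1;-0.2 0 0.25 0 1;-0.2 0 0.25 0 1;-0.2 0 0.25 0 1"

```text
t: 21.58
tcp_pos: [0.3749, 0.1553, 0.2303]
eef_rot: [[1.0, 0.025, 0.003], [0.025, -1.0, 0.001], [0.003, -0.001, -1.0]]
force: [0.0, 0.4, 0.6]
finger_gap: 0.999
grip_force: 0.0
```

```bash
python3 - <<'E'
from h import *
im,_,_=look("scene"); a=im[90:350,150:510]
im,_,_=look("top"); b=im[140:260,180:480]
cv2.imwrite('pics/f.png',np.vstack([cv2.resize(a,(720,360))[:, :],cv2.resize(b,(720,240))])[:,:,::-1])
look("wrist","w9.png")
E
```

```text
(no output)
```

View pics/f.png

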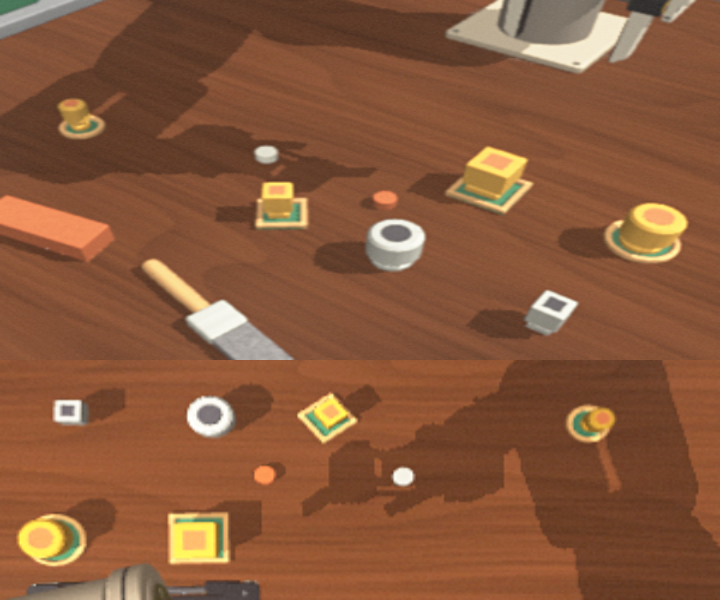

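View pics/w9.png

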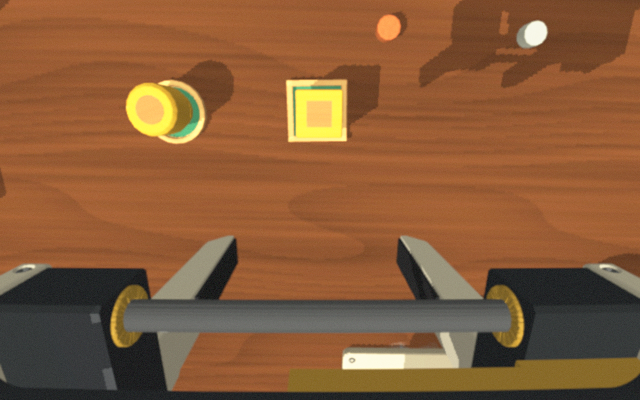

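All four brass knobs stand upright in their nests: small round (75,115), small square (278,200), large square (492,178) and large round (652,230) in the composite. Both steel knobs are where they were.

```bash
python3 -c "
from bench import robot
print(robot.close_job())"
```

```text
the job is handed in; nothing more can be done
None
```

All four brass knobs are standing upright in their matching nests, the two steel knobs were left where they were, and the job was handed in at about 22 s.

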